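Unlock the cam and slide the dish carriage home

TASK

On the bench-top dish imager, push the cam's lever round with the fingertips until the cam's low point faces the dish carriage (the lever then points straight away from the carriage, in line with its travel). Only then push the carriage by its upright tab towards the cam until it is fully home, and leave both there. Pick nothing up: the dish stays sitting in its ring, and everything else on the bench stays where it stands.

Things in the scene. Friction and masses are not known exactly. Their poses are not given: they have to be found in the camera images.
- dock: Dish imager, fixed to the bench: a low white housing with a dark deck 40 mm above the bench. Origin on the bench; housing from -160 to +180 mm along its x and +-90 mm along its y. x is the carriage's forward direction, y left of it, z up. On the deck: carriage (x negative), cam with lever (pivot at x = 75 mm, y = 0), two loose lenses near the right edge (y about -65 mm).
- carriage (a joint): Travel of the dish carriage in m along the dock's +x: 0 fully back (start), 0.045 fully home at a hard stop. Stays where left; about 2 N moves it. An aluminium plate 130 x 90 mm, top 53 mm above the bench, between two rails. At cam angle a the cam stops it at travel 0.046 - 0.014 (1 - cos a), so home needs the cam within about 0.38 rad of 0.
- push_tab (a point): Middle of the rear face of the carriage's upright tab at its rear edge, pushed in the dock's +x. Tab 60 mm wide along y, 8 mm thick, from 53 to 95 mm above the bench; this point is 80 mm above the bench, at x = -134 mm of the dock at travel 0. Nothing stands behind it. Axes as the dock's.
- dish_ring (a point): Centre of the carriage's plate inside the grey ring (inner radius 30 mm, outer 36 mm, 8 mm high) that the dish sits in, 53 mm above the bench, 59 mm ahead of the push tab's rear face.
- dish: Loose glass dish with its lid on, diameter 56 mm, 15 mm high, 30 g, sitting in the carriage's ring. Origin at the middle of its underside.
- cam (a joint): Cam angle in rad about the upright pivot, counterclockwise from above. 0: low point towards the carriage, lever along the dock's +x, away from the carriage. Starts at 1.2 to 2.1 (lever to the dock's left, +y, or left and back): turn it clockwise. Range -0.7 to 2.4, no stop at 0; stiff (0.35 N m, 6 N at mid lever), stays where left. Disc radius 30 mm, centre 14 mm off the pivot on the lever's side.
- cam_pivot (a point): Point on the cam's pivot axis, 71 mm above the bench (mid height of the lever); x axis along the lever. The round hub here has radius 11 mm, top 82 mm above the bench; the cam disc's top is 56 mm above the bench.
- lever_mid (a point): Centre of the lever bar 60 mm out from the pivot, 71 mm above the bench. The bar is 10 mm thick (along this point's y), 22 mm high (60 to 82 mm above the bench), upright-sided; push its side. x axis points outwards along the lever, y is its counterclockwise side.
- lever_knob (a point): Top of the black round knob (radius 9 mm, from 60 to 102 mm above the bench) at the lever's end, 88 mm from the pivot.
- lens_a: Loose steel objective lens standing on the deck right of the carriage, diameter 27 mm, 42 mm high; origin under its middle. To be left alone.
- lens_b: Second such lens, standing on the deck's front right corner. To be left alone.
- bottle: White bottle, diameter 48 mm, 100 mm high, right of the imager; origin under its middle. To be left alone.
- beaker: Glass beaker, diameter 68 mm, 80 mm high; origin under its middle. To be left alone.
- driver: Screwdriver lying on the bench. To be left alone.
- slide_tray: Divided blue tray 110 x 90 x 30 mm; origin under its middle. To be left alone.
- slide_box: Grey closed box 85 x 60 x 35 mm; origin under its middle. To be left alone.
Not all that is in view belongs to the job. Several things have the shape of the dish; the one meant has the colours described above.

How it is judged:
By the outcome, as a careful person would: the job done as asked, in the order asked, and still so for the second after the job is handed in, with the robot touching nothing.
It also fails if it takes over 48 s, if anything falls off the work surface, if the arm or the gripper's body presses on something with over 40 N, if the wrist force passes 120 N, or if a joint passes its speed limit or range.

ROBOT

A 6-joint arm with a two-finger parallel gripper is mounted at the origin on the work surface. World frame = base frame: x ahead of the robot, y to its left, z up, the work surface at z = 0. Lengths are in mm, angles in degrees, forces in N, time in s.
With the tool pointing down it reaches from about 300 to 850 mm from the base axis. Payload 4.2 kg.
Tool frame: the origin (TCP) lies at the very end of the fingers, on their centre line; the grasp point (between the pads) lies 19 mm behind it; z points along the fingers, y is the line along which they close (so a half turn about z gives the same grasp; the last joint's range is limited). The gripper opens to 91 mm and grips with 3 to 60 N. Pads are 32 mm wide; open, the fingers measure 118 mm over their backs; the gripper's body (76 mm by 178 mm) begins 60 mm behind the grasp point.
Start: joints at [-67.609, 18.312, 89.639, -0, 72.044, -1.146], TCP at [229.627, -527.176, 213.976] pointing down, gripper open.
Joint ranges: [-177.97, 177.97], [-48.28, 115.42], [12.27, 149.76], [-77.06, 257.06], [2.81, 150.46], [-146.56, 146.56]. Speed limits (degrees/s): [147.25, 147.25, 180, 180, 180, 180].

INTERFACE

Orientations are given as [roll, pitch, yaw] about the fixed x, y, z axes, in that order (R = Rz(yaw) Ry(pitch) Rx(roll)).
In Python, from workcell import env, eyes gives the robot as it stands.
- The arm moves only by the tool send_rows, never from a script. Its argument "targets" is text: rows parted by semicolons, each of 7 numbers parted by spaces: the shift along the tool's x, y, z in m, then the turn, a rotation vector about the tool's x, y, z in degrees, then the opening in per cent of the stroke, from 0 (shut) to 100 (fully open). A call has 1 to 12 rows; each row is the pose to reach, as a shift and turn from the pose commanded when the call began, along the tool's axes at that moment; what a row does not reach only later rows make up. A row lasts 1/12 s, in which the tool goes at most 41.7 mm and 7.16 degrees, less where a joint would pass 70% of its speed; a pose out of reach is approached as far as the arm can. A call with a gripper value outside its range is refused whole. The fingers move at their own pace and stop on an object; "grip_force" is the grip in N (left out, the last holds). Time passes only in rows, so rows that repeat a pose let the fingers close. It gives the time, the measured TCP pose, the force, the opening and the grip force at its end, in the units of the state.
- env.state(): the state, without advancing time (a new reading comes with each control period).
- eyes.grab_frame(name): name is "scene" or "top"; returns a dict with "image" (420x560x3 uint8, blue, green, red), "fovy" (degrees; the focal length in pixels is half the picture's height over the tangent of half this angle, whatever the lens; pixels are square), "cx", "cy" (the principal point, pixels), "eye" and "attitude" of the camera in the world. Camera axes: x right, y up, looking along -z (the intrinsics and any distortion apply to the point x, -y, -z); pixel columns grow to the right and rows downward; lengths in mm; the calibration is good to about 2 mm. A picture is of the moment at which its call begins. There is no depth.
- env.job_done(): hands the job in; it is judged then, once.
The state is a dict: "time_s": time; "qpos": joint angles; "qvel": joint speeds; "effort": joint torques, N m; "ee_pos": TCP position; "ee_rot": TCP orientation; "force": force on the tool from outside, world axes, zero at the start; "torque": the same for the moment, N m; "gripper_width": finger opening in mm; "gripper_force": force on a finger pad.
Only numpy, scipy, OpenCV 4.12 (cv2) and the standard library are available. Lean on these libraries where they do the work, as an engineer would, in place of code of your own. Each camera call takes 0.05 s, during which the arm holds its last target. There are 200 camera calls.

## Working session

There is one attempt and no reset: what is moved stays moved. The work goes in short steps, Python scripts to look and compute and a tool call to move; the robot and the scene stay as the last step left them, time stands still between calls to the robot, and variables do not carry over. Pictures are saved under pics/ and viewed, at most 10 in all, crops included, and the job is handed in when it is done.

Besides the shell and the picture viewer there is one more tool, called after "Call:" by a JSON object that holds its "fn" and its "kwargs", one argument or row to a line. send_rows: Moves the arm, as the interface text tells. Its arguments: {"type":"object","properties":{"targets":{"type":"string"},"grip_force":{"type":"number"}},"required":["targets"]}

```bash
mkdir -p pics; ls; python3 - <<'E'
from workcell import env, eyes
import cv2
for n in("scene","top"):
    f=eyes.grab_frame(n); cv2.imwrite(f"pics/{n}0.png",f["image"])
    print(n,{k:v for k,v in f.items() if k!="image"})
print(env.state())
E
```

```text
pics
scene {'fovy': 51.518693946054306, 'cx': 284.2879204274872, 'cy': 212.6154337427679, 'eye': array([1245.21690192, -182.70122162, 1014.94891199]), 'attitude': array([36.61488519, -0.21235241, 80.18977967])}
top {'fovy': 51.72693940754121, 'cx': 281.21774449278985, 'cy': 208.5170655794962, 'eye': array([ 282.88191695,  -64.42147028, 1347.29147524]), 'attitude': array([ 1.33972041e+01, -5.68141089e-02, -8.54827187e+01])}
{'time_s': 0.1, 'qpos': array([-6.76099726e+01,  1.83494242e+01,  8.96997764e+01, -1.25587849e-03,
        7.20424384e+01, -1.14768594e+00]), 'qvel': array([-0.06738614, -0.03085281, -0.12493394,  0.06036209,  0.00504065,
       -0.00775926]), 'effort': array([ 7.08368443e-04, -4.13332272e+01, -2.32509345e+01,  7.29773683e-02,
        4.21620766e-02, -8.10490815e-05]), 'ee_pos': array([ 229.43636479, -526.75693719,  213.18740163]), 'ee_rot': array([-1.79908356e+02, -6.41648794e-04,  2.35381010e+01]), 'force': array([ 0.62745687,  0.19435224, -0.14605335]), 'torque': array([ 0.01299998, -0.01857575,  0.05486032]), 'gripper_force': 0.0, 'gripper_width': 91.20751586634047}
```

View pics/scene0.png

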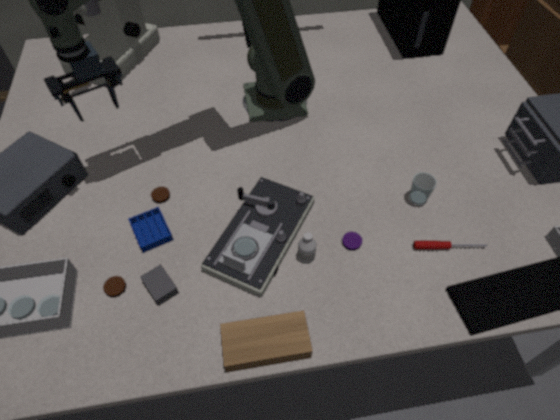

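View pics/top0.png

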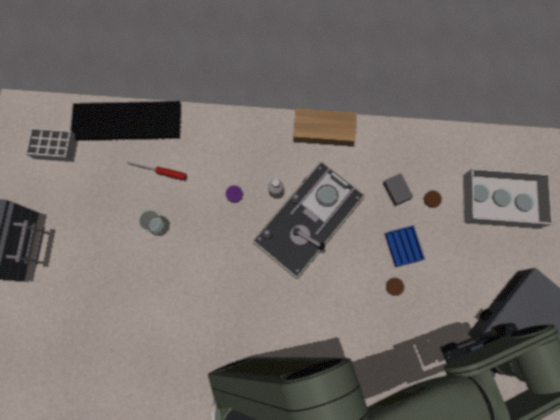

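The imager is at about (310,220) in top and (260,235) in scene; its carriage end is towards the wooden board. The dish on the carriage (327,195 in top) is the only one in a ring; the brown and purple discs and the three in the white tray are decoys. I'll enlarge it to confirm.

```bash
python3 - <<'E'
import cv2,numpy as np
t=cv2.imread("pics/top0.png")[155:285,245:375]; s=cv2.imread("pics/scene0.png")[170:300,195:325]
r=lambda a:cv2.resize(a,None,fx=4.6,fy=4.6,interpolation=cv2.INTER_CUBIC)
cv2.imwrite("pics/ct.png",r(t)); cv2.imwrite("pics/cs.png",r(s))
E
```

```text
(no output)
```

View pics/ct.png

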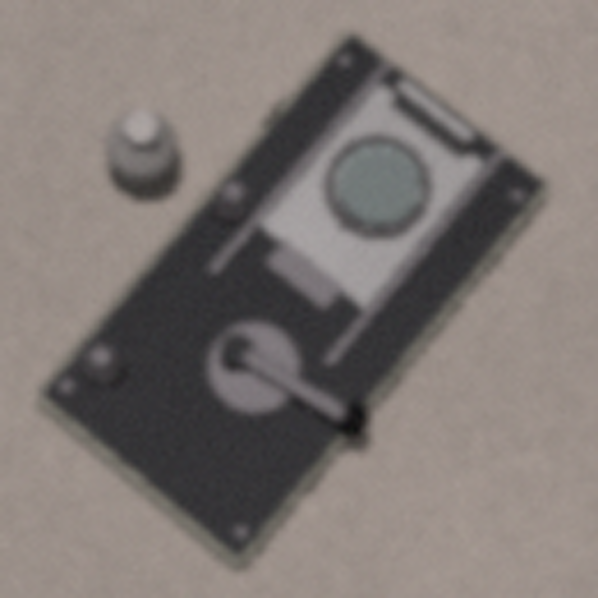

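View pics/cs.png

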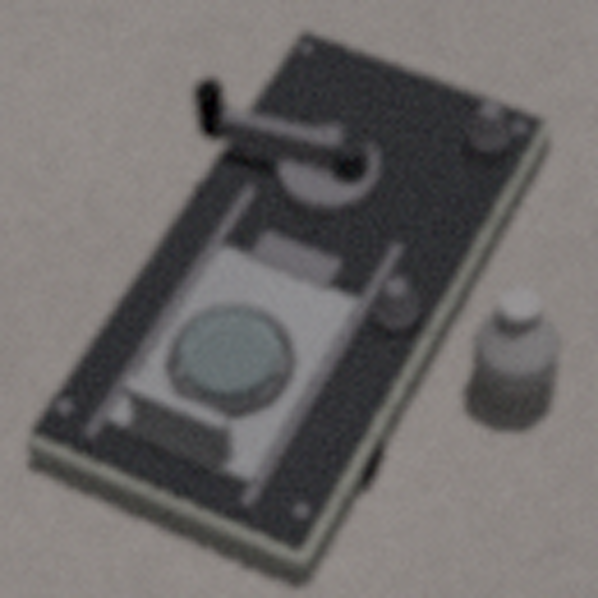

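```bash
cat > h.py <<'E'
import numpy as np
from scipy.spatial.transform import Rotation as R
C={"scene":(51.518693946054306,284.2879204274872,212.6154337427679,[1245.21690192,-182.70122162,1014.94891199],[36.61488519,-0.21235241,80.18977967]),
"top":(51.72693940754121,281.21774449278985,208.5170655794962,[282.88191695,-64.42147028,1347.29147524],[13.3972041,-0.0568141089,-85.4827187])}
def proj(n,P):
    f,cx,cy,e,a=C[n]; f=210/np.tan(np.radians(f)/2)
    p=(np.atleast_2d(P)-e)@R.from_euler("xyz",a,degrees=True).as_matrix()
    return np.c_[cx+f*p[:,0]/-p[:,2], cy-f*p[:,1]/-p[:,2]]
E
cat > fit.py <<'E'
from h import *
from scipy.optimize import least_squares
off={"top":(245,155),"scene":(195,170)}
M={"top":[(350,37),(545,185),(240,560),(42,392),(238,353),(354,412)],"scene":[(300,557),(33,440),(303,35),(548,122),(350,160),(208,88)]}
M={n:(np.array(v)+.5)/4.6-.5+off[n] for n,v in M.items()}
def model(q):
    x,y,w,a=q; L=[(-160,-90,40),(-160,90,40),(180,90,40),(180,-90,40),(75,0,82),(75+88*np.cos(a),88*np.sin(a),102)]
    return np.array(L)@R.from_euler("z",w).as_matrix().T+[x,y,0]
res=lambda q:np.concatenate([(proj(n,model(q))-M[n]).ravel() for n in M])
s=least_squares(res,[450,-120,2.4,1.6],loss="soft_l1",x_scale=[100,100,1,1])
print(s.x,np.degrees(s.x[2:]));print(res(s.x).reshape(2,6,2).round(1))
for n in M:
    s1=least_squares(lambda q:(proj(n,model(q))-M[n]).ravel(),s.x,x_scale=[100,100,1,1]);print(n,s1.x)
x,y,w,a=s.x;T=lambda p:(R.from_euler("z",w).apply(p)+[x,y,0]).round(1)
print("pivot",T([75,0,71]),"mid",T([75+60*np.cos(a),60*np.sin(a),71]),"tab",T([-134,0,80]),"lever end at 0",T([75+88,0,71]))
E
python3 fit.py
```

```text
[ 581.97718252 -135.04388561    2.52169442    1.69871131] [144.48244756  97.3289887 ]
[[[ 0.2 -3.4]
  [ 2.7 -0.5]
  [-0.2  2. ]
  [-2.7  0.2]
  [-0.1 -1.1]
  [ 0.6  0.9]]

 [[ 0.8  2.3]
  [-3.5 -0.2]
  [-0.6 -1.9]
  [ 1.7 -0.3]
  [-0.  -2.4]
  [ 0.2  0.6]]]
top [ 580.85468819 -134.59383309    2.52446531    1.72783972]
scene [ 582.5657934  -134.43900703    2.52710186    1.67652247]
pivot [520.9 -91.5  71. ] mid [ 492.6 -144.4   71. ] tab [ 691.  -212.9   80. ] lever end at 0 [449.3 -40.3  71. ]
```

```bash
python3 - <<'E'
s=open('fit.py').read()
s=s.replace("(354,412)]","(354,412),(378,187),(437,111)]").replace("(208,88)]","(208,88),(231,349),(182,409)]")
s=s.replace("x,y,w,a=q; L=[(-160,-90,40),(-160,90,40),(180,90,40),(180,-90,40)","x,y,w,a,d=q; L=[(-160+d,-90+d,40),(-160+d,90-d,40),(180-d,90-d,40),(180-d,-90+d,40)")
s=s.replace("102)]\n","102),(-75,0,68),(-130,0,95)]\n").replace("1.6],","1.6,5],").replace("1,1]","1,1,10]").replace("(2,6,2)","(2,8,2)").replace("x,y,w,a=s.x","x,y,w,a,d=s.x")
open('fit.py','w').write(s)
E
python3 fit.py
```

```text
[ 581.32906886 -134.41824277    2.52560042    1.70506887    5.32993507] [144.70624498  97.69325018 305.38278476]
[[[ 0.1 -1.1]
  [ 0.  -0.4]
  [-0.5 -0.3]
  [-0.4  0.4]
  [-0.3 -0.9]
  [ 0.6  1. ]
  [ 0.2 -1. ]
  [-0.4 -0.3]]

 [[ 0.4 -0.6]
  [-0.3 -1.1]
  [ 0.1 -0.3]
  [-0.8  0. ]
  [ 0.1 -2.7]
  [ 0.2  0.6]
  [-0.1  1.2]
  [-1.  -0.5]]]
top [ 580.03692207 -134.5524426     2.52309909    1.73791568    6.00455555]
scene [ 582.87921035 -134.28648737    2.52682316    1.67542945    5.01402161]
pivot [520.1 -91.1  71. ] mid [ 492.3 -144.3   71. ] tab [ 690.7 -211.8   80. ] lever end at 0 [448.3 -40.2  71. ]
```

```bash
cat >> h.py <<'E'
X,Y,W,A=581.3,-134.4,144.7,1.705
def W2(p): return R.from_euler("z",W,degrees=True).apply([*p,0])[:2]+[X,Y]
def lev(a,r=60,o=33):   # finger centre beside lever at cam angle a, and tool yaw
    p=W2([75+r*np.cos(a)-o*np.sin(a), r*np.sin(a)+o*np.cos(a)]); return [*p, W+np.degrees(a)-90]
def row(c,t): # c,t: x,y,z,yaw -> tool shift (m) and turn about tool z
    Rc=R.from_euler("xyz",[180,0,c[3]],degrees=True)
    d=Rc.inv().apply(np.array(t[:3])-c[:3])/1000
    print(d.round(4), round(-(t[3]-c[3]),1))
E
python3 - <<'E'
from h import *
x,y,w=lev(A); print(x,y,w)
row([229.6,-527.2,214,23.54],[x,y,200,w])
E
```

```text
521.5238564846853 -159.5219310077489 152.38930406980535
[ 0.4145 -0.2205  0.014 ] -128.8
```

Call:
{"fn": "send_rows", "kwargs": {
  "targets": "0.414 -0.22 0.014 0 0 -128.8 0;0.414 -0.22 0.014 0 0 -128.8 0;0.414 -0.22 0.014 0 0 -128.8 0;0.414 -0.22 0.014 0 0 -128.8 0;0.414 -0.22 0.014 0 0 -128.8 0;0.414 -0.22 0.014 0 0 -128.8 0;0.414 -0.22 0.014 0 0 -128.8 0;0.414 -0.22 0.014 0 0 -128.8 0;0.414 -0.22 0.014 0 0 -128.8 0;0.414 -0.22 0.014 0 0 -128.8 0;0.414 -0.22 0.014 0 0 -128.8 0;0.414 -0.22 0.014 0 0 -128.8 0",
  "grip_force": 20
}}

```text
time_s: 1.1
ee_pos: [524.1, -155.6, 199.3]
ee_rot: [179.9, -0.1, 110.1]
force: [-0.4, -0.3, 0.8]
gripper_width: 14.4
gripper_force: 0.0
```

Call:
{"fn": "send_rows", "kwargs": {
  "targets": "0 0 0 0 0 -42.5 0;0 0 0 0 0 -42.5 0;0 0 0 0 0 -42.5 0;0 0 0 0 0 -42.5 0;0 0 0 0 0 -42.5 0;0 0 0 0 0 -42.5 0;0 0 0 0 0 -42.5 0;0 0 0 0 0 -42.5 0"
}}

```text
time_s: 1.77
ee_pos: [521.1, -160.0, 199.6]
ee_rot: [-180.0, -0.0, 151.8]
force: [-1.0, -0.4, -0.4]
gripper_width: 0.4
gripper_force: 0.0
```

```bash
python3 - <<'E'
from workcell import env
s=env.state(); print({k:s[k] for k in("qpos","ee_pos","ee_rot","gripper_width","force")})
E
```

```text
{'qpos': array([-1.82803683e+01,  1.62038063e+01,  9.48476314e+01, -1.89048081e-03,
        6.89884907e+01, -8.00882293e+01]), 'ee_pos': array([ 521.12553403, -160.04739989,  199.62193063]), 'ee_rot': array([-1.79991389e+02, -3.90287927e-02,  1.51808537e+02]), 'gripper_width': 0.4285430546357917, 'force': array([-1.04002493, -0.35171874, -0.42879233])}
```

Call:
{"fn": "send_rows", "kwargs": {
  "targets": "0 0 0.035 0 0 0 0;0 0 0.07 0 0 0 0;0 0 0.09 0 0 0 0;0 0 0.105 0 0 0 0;0 0 0.112 0 0 0 0;0 0 0.119 0 0 0 0;0 0 0.126 0 0 0 0;0 0 0.132 0 0 0 0;0 0 0.136 0 0 0 0;0 0 0.136 0 0 0 0"
}}

```text
time_s: 2.6
ee_pos: [521.1, -160.1, 63.6]
ee_rot: [-180.0, -0.0, 152.0]
force: [0.1, 1.7, -0.6]
gripper_width: 0.4
gripper_force: 0.0
```

```bash
python3 - <<'E'
from workcell import env,eyes
import cv2,numpy as np
from h import *
print(env.state()["ee_pos"],env.state()["force"])
r=lambda a:cv2.resize(a,None,fx=3,fy=3,interpolation=cv2.INTER_CUBIC)
a=eyes.grab_frame("top")["image"][155:285,245:375]; b=eyes.grab_frame("scene")["image"][170:300,195:325]
cv2.imwrite("pics/c1.png",np.hstack([r(a),r(b)]))
x,y,w=lev(A)
for am in np.arange(A,-.4,-.15): 
  for o in (21,): row([x,y,64,w],[*lev(am,60,o)[:2],64,lev(am)[2]])
E
```

```text
[ 521.14595225 -160.09557364   63.58585753] [ 0.08505848  1.74915417 -0.59821835]
[0.012 0.    0.   ] -0.0
[ 0.0212 -0.0025 -0.    ] 8.6
[ 0.0307 -0.0035 -0.    ] 17.2
[ 0.0402 -0.0032 -0.    ] 25.8
[ 0.0495 -0.0014 -0.    ] 34.4
[0.0585 0.0018 0.    ] 43.0
[0.0669 0.0063 0.    ] 51.6
[0.0746 0.0119 0.    ] 60.2
[0.0813 0.0187 0.    ] 68.8
[0.0869 0.0264 0.    ] 77.3
[0.0914 0.0348 0.    ] 85.9
[0.0945 0.0438 0.    ] 94.5
[0.0962 0.0532 0.    ] 103.1
[0.0965 0.0627 0.    ] 111.7
[0.0954 0.0722 0.    ] 120.3
```

View pics/c1.png

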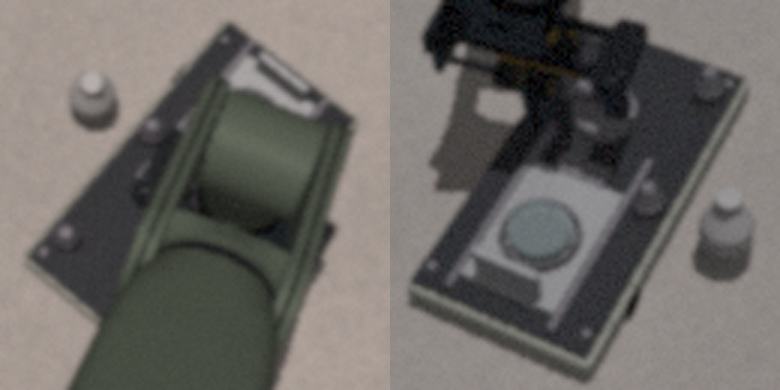

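The fingers are down on the near (carriage) side of the lever, at about (545,140) in the right half; carriage and dish are untouched. Next comes the clockwise sweep.

Call:
{"fn": "send_rows", "kwargs": {
  "targets": "0.006 0 0 0 0 0 0;0.012 0 0 0 0 0 0;0.0165 -0.0012 0 0 0 4.3 0;0.021 -0.0025 0 0 0 8.6 0;0.026 -0.003 0 0 0 12.9 0;0.031 -0.0035 0 0 0 17.2 0;0.0355 -0.0034 0 0 0 21.5 0;0.040 -0.0032 0 0 0 25.8 0;0.045 -0.0023 0 0 0 30.1 0;0.0495 -0.0014 0 0 0 34.4 0"
}}

```text
time_s: 3.53
ee_pos: [476.9, -139.9, 64.6]
ee_rot: [-180.0, 0.3, 117.5]
force: [-0.6, -8.2, -0.9]
gripper_width: 0.4
gripper_force: 3.1
```

```bash
python3 - <<'E'
from h import *
c=[*lev(A-.6,60,21)]; c=[*c[:2],64,c[2]]; print(c)
for a in np.arange(A-.6,-.2,-.125): 
  l=lev(a,60,21); print(round(a,2),end=" "); row(c,[*l[:2],64,l[2]])
E
```

```text
[np.float64(476.98137846557495), np.float64(-137.77977784870274), 64, np.float64(118.01183636195594)]
1.1 [0. 0. 0.] -0.0
0.98 [ 0.0076 -0.0022 -0.    ] 7.2
0.86 [ 0.0155 -0.0033 -0.    ] 14.3
0.73 [ 0.0234 -0.0035 -0.    ] 21.5
0.6 [ 0.0313 -0.0027 -0.    ] 28.6
0.48 [ 0.0391 -0.0009 -0.    ] 35.8
0.36 [0.0465 0.0018 0.    ] 43.0
0.23 [0.0536 0.0054 0.    ] 50.1
0.1 [0.0601 0.0099 0.    ] 57.3
-0.02 [0.0661 0.0152 0.    ] 64.5
-0.15 [0.0713 0.0212 0.    ] 71.6
```

Call:
{"fn": "send_rows", "kwargs": {
  "targets": "0.0045 -0.0013 0 0 0 4.3 0;0.0093 -0.0025 0 0 0 8.6 0;0.0141 -0.0032 0 0 0 12.9 0;0.0188 -0.0035 0 0 0 17.2 0;0.0234 -0.0035 0 0 0 21.5 0;0.0281 -0.0031 0 0 0 25.8 0;0.0328 -0.0024 0 0 0 30.1 0;0.0375 -0.0013 0 0 0 34.4 0;0.0421 0.0002 0 0 0 38.7 0;0.0465 0.0018 0 0 0 43 0;0.0508 0.0038 0 0 0 47.3 0;0.0508 0.0038 0 0 0 47.3 0"
}}

```text
time_s: 4.53
ee_pos: [455.0, -91.7, 64.4]
ee_rot: [-179.9, 0.1, 70.2]
force: [-3.9, -3.4, 2.6]
gripper_width: 0.7
gripper_force: 2.3
```

```bash
python3 - <<'E'
from workcell import env,eyes
import cv2,numpy as np
from h import *
s=env.state();print(s["ee_pos"],s["ee_rot"],s["force"],lev(.28,60,21))
r=lambda a:cv2.resize(a,None,fx=3,fy=3,interpolation=cv2.INTER_CUBIC)
a=eyes.grab_frame("top")["image"][155:285,245:375]; b=eyes.grab_frame("scene")["image"][170:300,195:325]
cv2.imwrite("pics/c2.png",np.hstack([r(a),r(b)]))
E
```

```text
[455.00020159 -91.67833017  64.39789329] [-1.79927971e+02  1.42909251e-01  7.02310318e+01] [-3.90444379 -3.41225483  2.59515144] [np.float64(456.5208309001135), np.float64(-91.09714085003246), np.float64(70.74281826366303)]
```

View pics/c2.png

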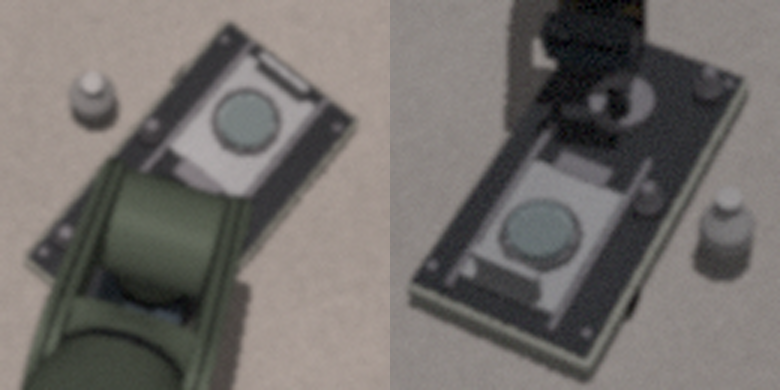

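```bash
python3 - <<'E'
from h import *
l=lev(A-.6,60,21); Rc=R.from_euler("xyz",[180,0,l[2]],degrees=True)
p=Rc.apply([50.8,3.8,0])[:2]+l[:2]; c=[*p,64,l[2]-47.3]; print(c)
for a in (.22,.15,.08,.0): 
  l=lev(a,60,21); print(a,end=" "); row(c,[*l[:2],64,l[2]])
l=lev(.08,60,33); row(c,[*l[:2],64,l[2]])
E
```

```text
[np.float64(456.4777897814462), np.float64(-91.14628290062848), 64, np.float64(70.71183636195595)]
0.22 [ 0.0037 -0.0011 -0.    ] 3.4
0.15 [ 0.008  -0.0022 -0.    ] 7.4
0.08 [ 0.0124 -0.003  -0.    ] 11.4
0.0 [ 0.0175 -0.0035 -0.    ] 16.0
[ 0.0006 -0.0053 -0.    ] 11.4
```

Call:
{"fn": "send_rows", "kwargs": {
  "targets": "0.0037 -0.0011 0 0 0 3.4 0;0.008 -0.0022 0 0 0 7.4 0;0.0124 -0.003 0 0 0 11.4 0;0.0124 -0.003 0 0 0 11.4 0;0.0006 -0.0053 0 0 0 11.4 0;-0.005 -0.006 0 0 0 11.4 0;-0.005 -0.006 -0.02 0 0 11.4 0;-0.005 -0.006 -0.06 0 0 11.4 0;-0.005 -0.006 -0.1 0 0 11.4 0;-0.005 -0.006 -0.12 0 0 11.4 0"
}}

```text
time_s: 5.47
ee_pos: [451.1, -94.9, 188.2]
ee_rot: [179.6, -0.2, 58.8]
force: [0.3, -0.1, 0.5]
gripper_width: 0.2
gripper_force: 0.0
```

```bash
python3 - <<'E'
from workcell import env
from h import *
s=env.state();print(s["ee_pos"],s["ee_rot"],s["force"])
l=lev(.08,60,38.5)
row([*l[:2],184,l[2]],[420,200,200,90])
E
```

```text
[451.10035292 -94.89130602 188.1936118 ] [ 1.79622486e+02 -1.53986211e-01  5.88292898e+01] [ 0.32405449 -0.05723127  0.47309784]
[ 0.2376 -0.1747 -0.016 ] -30.7
```

Call:
{"fn": "send_rows", "kwargs": {
  "targets": "0.24 -0.175 -0.016 0 0 -31 0;0.24 -0.175 -0.016 0 0 -31 0;0.24 -0.175 -0.016 0 0 -31 0;0.24 -0.175 -0.016 0 0 -31 0;0.24 -0.175 -0.016 0 0 -31 0;0.24 -0.175 -0.016 0 0 -31 0;0.24 -0.175 -0.016 0 0 -31 0;0.24 -0.175 -0.016 0 0 -31 0;0.24 -0.175 -0.016 0 0 -31 0"
}}

```text
time_s: 6.22
ee_pos: [423.4, 203.6, 199.9]
ee_rot: [180.0, -0.0, 90.1]
force: [-0.3, 0.2, 0.0]
gripper_width: 0.3
gripper_force: 0.0
```

```bash
python3 - <<'E'
from workcell import env,eyes
import cv2,numpy as np
print(env.state()["ee_pos"],env.state()["ee_rot"])
r=lambda a:cv2.resize(a,None,fx=4,fy=4,interpolation=cv2.INTER_CUBIC)
a=eyes.grab_frame("top")["image"][175:285,245:345]; b=eyes.grab_frame("scene")["image"][160:270,230:330]
cv2.imwrite("pics/c3.png",np.hstack([r(a),r(b)]))
E
```

```text
[423.44815882 203.56623169 199.92910778] [ 1.79975374e+02 -3.19666468e-02  9.01098403e+01]
```

View pics/c3.png

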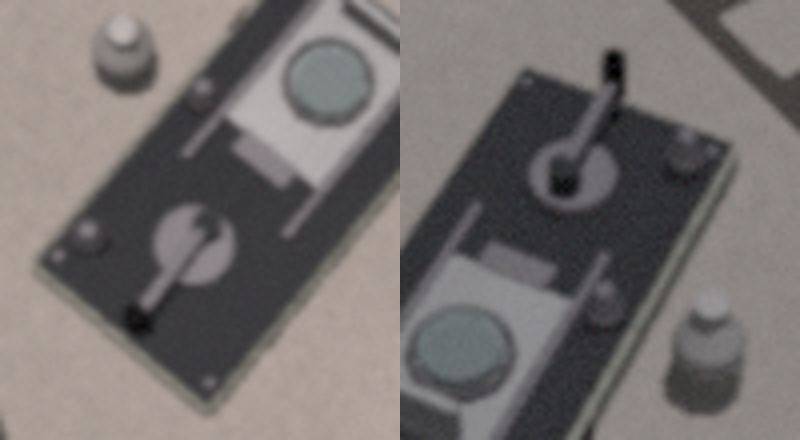

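```bash
python3 - <<'E'
from h import *
from scipy.optimize import least_squares
off={"top":(245,175),"scene":(230,160)}
M={"top":[(209,224),(136,320)],"scene":[(165,165),(213,59)]}
for n in M:
    m=(np.array(M[n])+.5)/4-.5+off[n]
    def f(q,full=False):
        x,y,a=q; P=np.array([(x,y,82),(x+88*np.cos(a),y+88*np.sin(a),102)]); return (proj(n,P)-m).ravel()
    s=least_squares(f,[520,-91,np.radians(W)],x_scale=[100,100,1]);print(n,s.x[:2],np.degrees(s.x[2])-W,s.fun.round(2))
    for a in (-.1,0,.1):
        P=[[*W2([75,0]),82],[*W2([75+88*np.cos(a),88*np.sin(a)]),102]]; print(a,((proj(n,P)-off[n]+.5)*4-.5).round(0).tolist())
E
```

```text
top [518.28943566 -92.60381692] 3.6951848966604928 [-0.36  0.5   0.35 -0.48]
-0.1 [[206.0, 223.0], [120.0, 302.0]]
0 [[206.0, 223.0], [129.0, 311.0]]
0.1 [[206.0, 223.0], [139.0, 318.0]]
scene [518.55706868 -90.95991397] 3.3212291039992863 [-0.13  0.39  0.13 -0.42]
-0.1 [[165.0, 168.0], [232.0, 66.0]]
0 [[165.0, 168.0], [220.0, 61.0]]
0.1 [[165.0, 168.0], [209.0, 58.0]]
```

The lever now points along the dock's +x, hub at (209,224) and knob at (136,320) in the top half. That is a cam angle of about 0.06 rad, well within tolerance. Next is the tab.

```bash
python3 - <<'E'
from h import *
t=W2([-178,0]); print(t)
row([423.5,203.5,200,90],[*t,200,W])
E
```

```text
[ 726.57249103 -237.25865714]
[-0.4408  0.3031  0.    ] -54.7
```

Call:
{"fn": "send_rows", "kwargs": {
  "targets": "-0.441 0.303 0 0 0 -54.7 0;-0.441 0.303 0 0 0 -54.7 0;-0.441 0.303 0 0 0 -54.7 0;-0.441 0.303 0 0 0 -54.7 0;-0.441 0.303 0 0 0 -54.7 0;-0.441 0.303 0 0 0 -54.7 0;-0.441 0.303 0 0 0 -54.7 0;-0.441 0.303 0 0 0 -54.7 0;-0.441 0.303 0 0 0 -54.7 0;-0.441 0.303 0 0 0 -54.7 0;-0.441 0.303 0 0 0 -54.7 0;-0.441 0.303 0 0 0 -54.7 0"
}}

```text
time_s: 7.32
ee_pos: [692.6, -197.2, 199.8]
ee_rot: [-180.0, -0.0, 144.4]
force: [1.0, -0.5, 0.3]
gripper_width: 0.5
gripper_force: 0.0
```

Call:
{"fn": "send_rows", "kwargs": {
  "targets": "0 0 0 0 0 0 0;0 0 0 0 0 0 0"
}}

```text
time_s: 7.48
ee_pos: [692.4, -197.0, 198.2]
ee_rot: [-179.9, -0.1, 144.2]
force: [-0.5, 1.1, -0.7]
gripper_width: 0.4
gripper_force: 0.0
```

Call:
{"fn": "send_rows", "kwargs": {
  "targets": "-0.03 -0.008 0 0 0 0 0;-0.051 -0.013 0 0 0 -0.4 0;-0.051 -0.013 0 0 0 -0.4 0;-0.051 -0.013 0.03 0 0 -0.4 0;-0.051 -0.013 0.06 0 0 -0.4 0;-0.051 -0.013 0.09 0 0 -0.4 0;-0.051 -0.013 0.11 0 0 -0.4 0;-0.051 -0.013 0.122 0 0 -0.4 0;-0.051 -0.013 0.13 0 0 -0.4 0;-0.051 -0.013 0.13 0 0 -0.4 0"
}}

```text
time_s: 8.32
ee_pos: [726.1, -232.0, 68.9]
ee_rot: [-180.0, -0.1, 145.0]
force: [-1.0, -0.2, -0.4]
gripper_width: 0.7
gripper_force: 0.0
```

```bash
python3 - <<'E'
from workcell import env
from h import *
s=env.state();p=s["ee_pos"];print(p,s["ee_rot"],s["force"])
print("dock",R.from_euler("z",-W,degrees=True).apply(p-[X,Y,0]))
E
```

```text
[ 726.14513808 -231.98570868   68.94091119] [-1.79961472e+02 -1.40738410e-01  1.44969012e+02] [-0.96388648 -0.17042202 -0.44639604]
dock [-174.60420772   -4.05650229   68.94091119]
```

Call:
{"fn": "send_rows", "kwargs": {
  "targets": "0.007 -0.004 0 0 0 0 0;0.014 -0.004 0 0 0 0 0;0.02 -0.004 0 0 0 0 0;0.025 -0.004 0 0 0 0 0;0.029 -0.004 0 0 0 0 0;0.034 -0.004 0 0 0 0 0;0.039 -0.004 0 0 0 0 0;0.044 -0.004 0 0 0 0 0;0.049 -0.004 0 0 0 0 0;0.054 -0.004 0 0 0 0 0;0.058 -0.004 0 0 0 0 0;0.058 -0.004 0 0 0 0 0"
}}

```text
time_s: 9.32
ee_pos: [676.4, -201.4, 69.8]
ee_rot: [-180.0, -0.1, 145.0]
force: [0.5, -0.9, -0.0]
gripper_width: 0.2
gripper_force: 0.1
```

Call:
{"fn": "send_rows", "kwargs": {
  "targets": "0.002 0 0 0 0 0 0;0.004 0 0 0 0 0 0;0.006 0 0 0 0 0 0;0.008 0 0 0 0 0 0;0.009 0 0 0 0 0 0;0.009 0 0 0 0 0 0"
}}

```text
time_s: 9.82
ee_pos: [669.8, -196.8, 69.7]
ee_rot: [-180.0, -0.1, 145.0]
force: [1.0, 0.2, 0.2]
gripper_width: 0.3
gripper_force: 0.6
```

Call:
{"fn": "send_rows", "kwargs": {
  "targets": "0.002 0 0 0 0 0 0;0.004 0 0 0 0 0 0;0.005 0 0 0 0 0 0;0.005 0 0 0 0 0 0"
}}

```text
time_s: 10.15
ee_pos: [667.1, -195.0, 69.9]
ee_rot: [180.0, 0.2, 145.0]
force: [4.0, -2.8, -4.4]
gripper_width: 0.6
gripper_force: 2.7
```

Call:
{"fn": "send_rows", "kwargs": {
  "targets": "0.001 0 0 0 0 0 0;0.002 0 0 0 0 0 0;0.003 0 0 0 0 0 0;0.003 0 0 0 0 0 0"
}}

```text
time_s: 10.48
ee_pos: [667.2, -194.9, 70.1]
ee_rot: [180.0, 0.6, 145.0]
force: [11.0, -6.3, -7.5]
gripper_width: 0.4
gripper_force: 5.9
```

Hard stop: the force rose from 5 to 13 N with no motion, at dock x = −105.1 mm (−105 expected). I'll back off and rise.

Call:
{"fn": "send_rows", "kwargs": {
  "targets": "-0.01 0 0 0 0 0 0;-0.03 0 0 0 0 0 0;-0.045 0 0 0 0 0 0;-0.045 0 -0.03 0 0 0 0;-0.045 0 -0.07 0 0 0 0;-0.045 0 -0.11 0 0 0 0;-0.045 0 -0.13 0 0 0 0;-0.045 -0.04 -0.13 0 0 0 0;-0.045 -0.08 -0.13 0 0 0 0;-0.045 -0.12 -0.13 0 0 0 0;-0.045 -0.16 -0.13 0 0 0 0;-0.045 -0.2 -0.13 0 0 0 0"
}}

```text
time_s: 11.48
ee_pos: [583.6, -382.5, 199.9]
ee_rot: [-180.0, -0.2, 145.0]
force: [0.5, -0.6, 0.4]
gripper_width: 0.3
gripper_force: 0.0
```

```bash
python3 - <<'E'
from workcell import env,eyes
import cv2,numpy as np
print(env.state()["ee_pos"],env.state()["force"])
r=lambda a:cv2.resize(a,None,fx=3,fy=3,interpolation=cv2.INTER_CUBIC)
a=eyes.grab_frame("top")["image"][155:285,245:375]; b=eyes.grab_frame("scene")["image"][170:300,195:325]
cv2.imwrite("pics/c4.png",np.hstack([r(a),r(b)]))
E
```

```text
[ 583.58295297 -382.50399033  199.87592704] [ 0.52880755 -0.55347019  0.42086791]
```

View pics/c4.png

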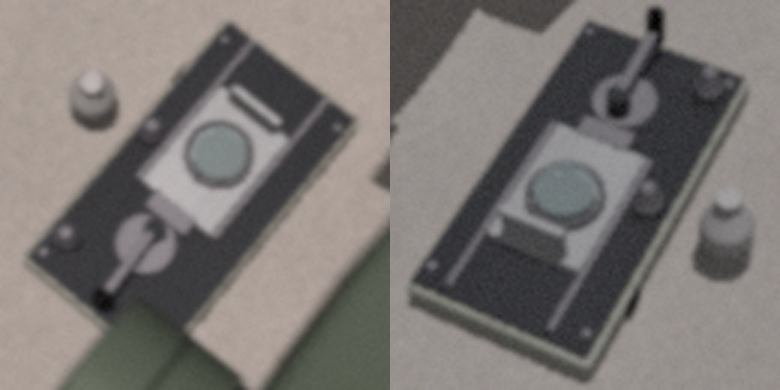

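The carriage is home with its nose at the cam ((170,212) in the left half). The dish sits in its ring at (218,153), the lever is still aligned, the lenses and bottle haven't moved, and the arm is clear.

```bash
python3 -c "
from workcell import env
print(env.job_done())"
```

```text
the job is handed in; nothing more can be done
None
```

The job is handed in: the cam is at about 0.06 rad by camera, the carriage was then pushed to its hard stop, the dish is still in its ring, and nothing else at the imager looks moved; it took about 12 s, and no verdict came back.

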